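Start the board holder's clamp screw square

ROBOT

A 6-joint arm with a two-finger parallel gripper is mounted at the origin on the work surface. World frame = base frame: x ahead of the robot, y to its left, z up, the work surface at z = 0. Lengths are in m, angles in rad, forces in N, time in s.
With the tool pointing down it reaches from about 0.375 to 0.925 m from the base axis. Payload 5.7 kg.
Tool frame: the origin (TCP) lies between the finger pads; the fingertips stand 17 mm ahead of it and the grasp point (between the pads) lies 2 mm behind it (r.finger_overhang is the z of the fingertips in the tool frame, in m); z points along the fingers, y is the direction in which the jaws open and shut (so a half turn about z gives the same grasp; the last joint's range is limited). The gripper opens to 85 mm and grips with 20 to 120 N. Pads are 22 mm wide; open, the fingers measure 114 mm over their backs; the gripper's body (76 mm by 85 mm) begins 54 mm behind the grasp point. The pads swing forward as they close: fully open they stand 13 mm farther back than shut.
Start: joints at [1.233, 0.359, 1.51, -0, 1.272, -0.115], TCP at [0.133, 0.585, 0.248] pointing down, gripper open.
Joint ranges: [-2.97, 2.97], [-1.01, 2.36], [0.21, 2.38], [-0.96, 4.11], [0.2, 2.71], [-2.98, 2.98]. Speed limits (rad/s): [2.39, 2.39, 3.14, 3.14, 3.14, 3.14].

INTERFACE

Orientations are given as a rotation vector (axis times angle).
In Python, from rig import r gives the robot as it stands.
- The arm moves only by the tool step_arm, never from a script. Its arguments are lists of equal length, an entry for each row: "dp": the shift along the world's x, y, z in units of 40 mm (1.0 is 40 mm), a list of three; "turn": the turn, a rotation vector about the world's x, y, z in units of 0.15 rad (1.0 is 0.15 rad), a list of three. A call has 1 to 8 rows; each row shifts and turns the pose as measured when the row begins; what a row does not reach is not made up. A row lasts 1/8 s, in which the tool goes at most 62.5 mm and 10.7 degrees, less where a joint would pass 70% of its speed; a pose out of reach is approached as far as the arm can. A call with a number of a shift or a turn outside -1 to 1 is refused whole. A call with a gripper value outside its range is refused whole. "hand" is the finger opening in mm, from 0 to 85.4, set as the call begins (left out, the last holds). The fingers move at their own pace and stop on an object; "grip_force" is the grip in N (left out, the last holds). Time passes only in rows, so rows that do not move let the fingers close. It gives the time, the measured TCP pose, the force and the opening at its end, in the units of the state.
- r.get_state(): the state, without advancing time (a new reading comes with each control period).
- r.read_camera(name): name is "scene" or "top"; returns a dict with "image" (420x560x3 uint8, red, green, blue), "depth" (420x560 float32, m along the optical axis (not along the pixel's ray), 0 where there is no reading), "fx", "fy", "cx", "cy" (pixels), "R" (3x3) and "t" (3): a world point X has camera coordinates R X + t. Camera axes: x right, y down, z forward; pixel columns grow to the right and rows downward; lengths in m; the calibration is good to about 2 mm. A picture is of the moment at which its call begins.
- r.finish_job(): hands the job in, once; it reports no verdict.
Trained networks look in a picture, given as the dict that the camera call returned (one of the last four; its "shot" number tells which), for a name from the list of things; names that differ only in an ending like _2 or _b are one class to them, and where a whole thing is asked for, a point or a joint stands for the part that bears it (a point fixed in the world has none). Each returns a list of dicts, best first, with "score" (0 to 1); they miss things now and then, are a little off and sometimes report something else, mostly with a low value. They report only what shows in the picture. A call takes as long as a camera call. They do not tell look-alikes from the thing itself.
- r.spot_in(picture, name): "box" ([centre column, centre row, width, height] as shares, 0 to 1, of the picture: columns of its width, rows of its height, round what is visible of it).
- r.regions_of(picture, name): "pixels" (420x560 bool, what is visible of it) and "box" ([centre column, centre row, width, height] as shares, 0 to 1, of the picture: columns of its width, rows of its height, round what is visible of it).
- r.tip_of(picture, name): "point" ([column, row] as shares, 0 to 1, of the picture: columns of its width, rows of its height: a listed point, or the origin of a listed thing).
The state is a dict: "time": time; "joints": joint angles; "qd": joint speeds; "joint_efforts": joint torques, N m; "tcp_pos": TCP position; "tcp_rot": TCP orientation; "ft_force": force on the tool from outside, world axes, zero at the start; "torque": the same for the moment, N m; "grip_width": finger opening in m.
Only numpy, scipy, OpenCV 4.12 (cv2) and the standard library are available. Lean on these libraries where they do the work, as an engineer would, in place of code of your own. Each camera call takes 0.05 s, during which the arm holds its last target. There are 200 camera calls.

TASK

Take the yellow socket driver out of its stand, fit it over the square brass head of the leaning clamp screw on the board holder, and bring the screw upright before you turn it. Then press it gently down against its spring until you feel it meet its stop, and turn it about a quarter turn clockwise there so that its thread catches and it stays down, still upright. Put the yellow driver back upright in the pocket it came from, fully down, and leave everything else alone.

Things in the scene. Friction and masses are not known exactly. Their poses are not given: they have to be found in the camera images.
- driver: yellow socket driver, loose, 130-210 g, 137 mm tall, upright in the stand. Origin: centre of its foot, z up its axis, x and y square to its flats. Square steel socket 24 mm wide, 20 mm tall; hole in its foot 13.2 mm square (sides along x, y), 18 mm deep, 1.5 mm chamfer; shaft 12 mm thick up to 62 mm; square yellow handle 26 mm wide from 62 to 137 mm
- driver_grip (a point): on the driver's axis in its handle, 112 mm above its foot: a good height to grip two opposite flats of the handle
- stand: grey driver stand, fixed, 75 (x) by 170 (y) by 50 mm tall; origin: centre of its underside. Two pockets 32 mm square, sides along x and y, 3 mm chamfered mouths, 40 mm deep (floor 10 mm above the bench), centred 45 mm either side of the origin along y. One holds the yellow driver, the other a red blank driver with the same foot, 107 mm tall; which is which varies
- holder: board holder, fixed: aluminium base 90 (x) by 200 (y) by 16 mm, two blue jaws 40 mm tall, 36 mm and 30 mm thick, with a green circuit board between them. Origin: centre of its underside. The clamp screw stands in the jaw at its -y end
- thread_mouth (a point): point on the vertical axis of the threaded hole, 20 mm above the bench, inside the jaw (jaw top at 40 mm), 65 mm from the holder's origin along -y. The screw leans about this point in any direction, with friction (0.05 N m), and stays at the lean it is brought to; it can lean 0.25 rad about each of the holder's x and y
- screw_head (a point): top centre of the brass screw, z up its axis, 63 mm from thread_mouth when not pressed. From the top down: cone 4 mm tall (7 mm wide at the top), square head 12 mm wide and 12 mm tall with sides along this point's x and y, then a flange 22 mm wide, 3 mm thick, on which the driver's foot seats 16 mm below the top. At the start the screw leans up to 0.2 rad
- screw (a joint): turn of the screw, rad: 0 at the start, growing clockwise seen from above, at most 2.0. Friction 0.05 N m. It turns only about 0.4 rad unless it is pressed to within 1 mm of its stop (see screw_press); there it can be turned on, and from about 0.8 rad on the thread holds it down. Bearing on it with over 30 N spoils it
- screw_press (a joint): how far the screw is pressed down along its axis, m. A spring pushes it up, 3 N at 0 and 0.3 N more per mm. It meets a firm stop 3.5 to 19 mm down: the depth differs each time, cannot be seen and must be felt. Once the thread has caught it stays 1 to 2 mm above that stop when the driver is lifted off
Mind the look-alikes: they are no part of the job. There is more than one size of the stand; the job needs the smaller. Of the things shaped like the driver, the yellow one is meant.

How it is judged:
By the outcome, as a careful person would: the job done as asked, in the order asked, and still so for the second after the job is handed in, with the robot touching nothing.
It also fails if it takes over 64 s, if anything falls off the work surface, if the arm or the gripper's body presses on something with over 40 N, if the wrist force passes 120 N, or if a joint passes its speed limit or range.

## Working session

There is one attempt and no reset: what is moved stays moved. The work goes in short steps, Python scripts to look and compute and a tool call to move; the robot and the scene stay as the last step left them, time stands still between calls to the robot, and variables do not carry over. Pictures are saved under pics/ and viewed, about 8 in all and at most 12, crops included, and the job is handed in when it is done.

Besides the shell and the picture viewer there is one more tool, called after ">>>" by a JSON object that holds its "api" and its "payload". step_arm: Moves the arm, as the interface text tells. Shifts and turns lie within -1 to 1; 1 stands for 40 mm of shift or 0.15 rad of turn. Its arguments: {"type":"object","properties":{"dp":{"type":"array","items":{"type":"array","items":{"type":"number","minimum":-1,"maximum":1}}},"turn":{"type":"array","items":{"type":"array","items":{"type":"number","minimum":-1,"maximum":1}}},"hand":{"type":"number"},"grip_force":{"type":"number"}},"required":["dp","turn"]}

```bash
ls; mkdir -p pics; cat > h.py <<'E'
import numpy as np,cv2
from rig import r
def px2w(c,u,v,d=None,z=None):
    k=np.array([(u-c['cx'])/c['fx'],(v-c['cy'])/c['fy'],1.])
    R=np.array(c['R']);t=np.array(c['t'])
    o=-R.T@t;dr=R.T@k
    if z is not None: d=(z-o[2])/dr[2]
    return o+dr*d
def cloud(c,mask=None):
    d=c['depth'];m=d>0
    if mask is not None:m&=mask
    v,u=np.nonzero(m);k=np.stack([(u-c['cx'])/c['fx'],(v-c['cy'])/c['fy'],np.ones(len(u))])*d[m]
    return (np.array(c['R']).T@(k-np.array(c['t'])[:,None])).T,c['image'][m]
def w2px(c,X):
    p=np.array(c['R'])@X+np.array(c['t']);return p[0]/p[2]*c['fx']+c['cx'],p[1]/p[2]*c['fy']+c['cy']
def save(c,n,crop=None,s=1):
    im=c['image'][:,:,::-1]
    if crop:im=im[crop[1]:crop[3],crop[0]:crop[2]]
    cv2.imwrite('pics/'+n,cv2.resize(im,None,fx=s,fy=s,interpolation=cv2.INTER_CUBIC))
E
python3 - <<'E'
from h import *
im=[]
for n in['top','scene']:
    c=r.read_camera(n);im.append(c['image']);H,W=c['image'].shape[:2]
    print(n,c['fx'],-np.array(c['R']).T@c['t'])
    for nm in['driver','stand','holder','screw_head','driver_grip']:
        f=r.tip_of(c,nm)
        for q in f[:4]:
            u,v=q['point'][0]*W,q['point'][1]*H
            d=c['depth'][min(int(v),H-1),min(int(u),W-1)]
            print(nm,round(q['score'],2),round(u),round(v),px2w(c,u,v,d).round(3))
cv2.imwrite('pics/a.png',cv2.resize(np.hstack(im)[:,:,::-1],(1120,420)) if 0 else im[0][:,:,::-1]);cv2.imwrite('pics/b.png',im[1][:,:,::-1])
print(r.get_state())
E
```

```text
pics
top 466.81764543929523 [ 0.27871951 -0.03224561  1.34288314]
driver 0.78 376 174 [ 0.53  -0.301  0.022]
driver 0.68 344 165 [ 0.547 -0.2    0.079]
stand 0.91 397 290 [ 0.203 -0.334  0.066]
stand 0.59 331 161 [ 0.563 -0.167  0.051]
stand 0.55 195 151 [0.6   0.216 0.047]
holder 0.63 193 155 [0.592 0.226 0.032]
screw_head 0.45 213 145 [0.612 0.161 0.069]
driver_grip 0.69 388 168 [ 0.524 -0.308  0.137]
driver_grip 0.54 348 156 [ 0.555 -0.204  0.148]
scene 472.58052038277543 [0.73944319 0.52872423 0.87074383]
driver 0.73 190 177 [ 0.561 -0.198  0.121]
driver 0.67 197 204 [ 0.576 -0.121  0.117]
stand 0.89 297 127 [ 0.236 -0.286  0.067]
stand 0.82 194 224 [ 0.587 -0.14   0.036]
holder 0.69 260 379 [0.62  0.244 0.038]
screw_head 0.64 240 331 [0.618 0.164 0.081]
driver_grip 0.9 188 144 [ 0.525 -0.293  0.128]
driver_grip 0.82 188 172 [ 0.564 -0.194  0.142]
{'time': 0.6, 'joints': array([ 1.23288096e+00,  3.58778127e-01,  1.51038733e+00, -2.66267088e-05,
        1.27253674e+00, -1.15092519e-01]), 'qd': array([ 0.00010922, -0.00064376, -0.00075588, -0.00148493,  0.00187347,
        0.0007931 ]), 'joint_efforts': array([-1.65035919e-03, -5.27296150e+01, -2.78918856e+01, -2.11071015e-04,
        2.12408253e-03, -1.06639433e-05]), 'tcp_pos': array([0.13259043, 0.58513054, 0.24828465]), 'tcp_rot': array([ 3.49273434e-01,  3.12211646e+00, -1.76658642e-04]), 'ft_force': array([0.1886375 , 0.46765689, 0.33410221]), 'torque': array([ 0.02907356,  0.01159547, -0.00151035]), 'grip_width': 0.08569854132879401}
```

View pics/a.png

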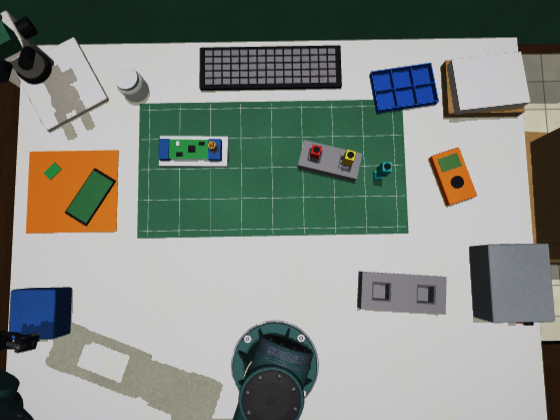

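View pics/b.png

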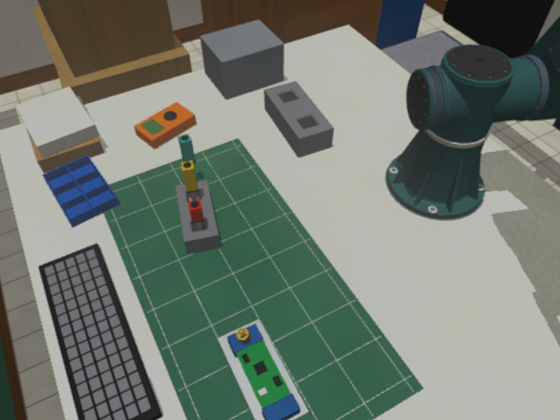

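The top view shows the small stand at (331,161) with red at (316,152) and yellow at (349,157). A teal look-alike stands free at (386,168), and the holder is at (193,151) with its screw at (214,146). The large stand at (400,292) is a decoy.

```bash
cat > m.py <<'E'
from h import *
def rect(P):
    (c,s,a)=cv2.minAreaRect((P[:,:2]*1000).astype(np.float32));return np.round(c,1),np.round(s,1),round(a,1)
def rectpx(c,mask,z):
    # project mask pixels to plane z, keep largest component, minAreaRect
    n,l,st,_=cv2.connectedComponentsWithStats(mask.astype(np.uint8))
    i=1+np.argmax(st[1:,4]);v,u=np.nonzero(l==i)
    P=np.array([px2w(c,a,b,z=z) for a,b in zip(u,v)]);return rect(P),len(P),P[:,:2].mean(0).round(4)
E
python3 - <<'E'
from m import *
for n in['top','scene']:
    c=r.read_camera(n);P,C=cloud(c);C=C.astype(int)
    full=np.zeros(c['depth'].shape+(3,));m=c['depth']>0;full[m]=P
    X,Y,Z=full[...,0],full[...,1],full[...,2];im=c['image'].astype(int)
    hsv=cv2.cvtColor(c['image'],cv2.COLOR_RGB2HSV)
    reg=(X>.4)&(X<.75)
    st=reg&(Y<-.03)&(Y>-.27)&(abs(Z-.05)<.008);print(n,'stand top',rectpx(c,st,.05))
    ye=(hsv[...,0]>20)&(hsv[...,0]<35)&(hsv[...,1]>150)&reg&(Y<-.1)
    print(' ztops',np.percentile(Z[ye&m],[50,90,99]).round(4))
    print(' yellow top',rectpx(c,ye&(abs(Z-.147)<.006),.147))
    te=(hsv[...,0]>80)&(hsv[...,0]<100)&(hsv[...,1]>100)&reg&(Y<-.2);print(' teal ztop',np.percentile(Z[te&m],[99]), rectpx(c,te&(Z>np.percentile(Z[te&m],99)-.01),np.percentile(Z[te&m],99)))
    hb=reg&(Y>.05)&(Y<.4)&(Z>.010)&(Z<.022)&(hsv[...,1]<60);print(' holder base',rect(full[hb]),hb.sum())
    bl=(hsv[...,0]>100)&(hsv[...,0]<125)&(hsv[...,1]>120)&reg&(Y>.05)&(Y<.4)&(abs(Z-.04)<.006);print(' blue jaws',rect(full[bl]),bl.sum(), [rect(full[bl&(s)]) for s in((Y<.21),(Y>=.21))])
    br=(hsv[...,0]>8)&(hsv[...,0]<30)&(hsv[...,1]>90)&reg&(Y>.1)&(Y<.22)&(Z>.045)
    B=full[br];print(' brass',len(B),np.percentile(B[:,2],[50,99]).round(4),B[B[:,2]>B[:,2].max()-.005].mean(0).round(4),B.mean(0).round(4))
    u,v=w2px(c,np.array([.612,.161,.07]));u=int(u);v=int(v)
    t=lambda a:cv2.resize(a,(390,400),interpolation=cv2.INTER_CUBIC)
    u2,v2=w2px(c,np.array([.56,-.18,.1]));u2=int(u2);v2=int(v2)
    a=c['image'][v-40:v+40,u-39:u+39,::-1] if n=='top' else c['image'][v-40:v+40,u-39:u+39,::-1]
    b=c['image'][v2-40:v2+40,u2-39:u2+39,::-1]
    cv2.imwrite(f'pics/z_{n}.png',np.hstack([t(a),t(b)]))
    for nm in ('screw_head','screw','thread_mouth','holder'):
        for q in r.tip_of(c,nm)[:3]:print(nm,round(q['score'],2),(q['point'][0]*560).__round__(1),(q['point'][1]*420).__round__(1), px2w(c,q['point'][0]*560,q['point'][1]*420,z={'screw_head':.082,'thread_mouth':.02}.get(nm,0)).round(4))
E
```

```text
top stand top ((array([ 568.5, -164.8]), array([169.9,  77.5]), 75.3), 1209, array([ 0.5664, -0.1623]))
 ztops [0.1409 0.1492 0.1513]
 yellow top ((array([ 557.5, -207.7]), array([25.3, 26.1]), 74.2), 67, array([ 0.5567, -0.2073]))
 teal ztop [0.14119368] ((array([ 525.7, -303.9]), array([23.6, 26.9]), 87.6), 78, array([ 0.5263, -0.3035]))
 holder base (array([608.9, 227.5]), array([198.5,  91.6]), 88.6) 825
 blue jaws (array([609.1, 234. ]), array([179.4,  59.8]), 88.9) 373 [(array([607.9, 162.2]), array([34.6, 59.9]), 87.3), (array([610.5, 308.5]), array([30.5, 60. ]), 89.9)]
 brass 44 [0.0733 0.0855] [0.6135 0.1666 0.0836] [0.6105 0.1653 0.0739]
screw_head 0.48 212.3 141.7 [0.6175 0.1615 0.082 ]Traceback (most recent call last):
  File "<stdin>", line 24, in <module>
ValueError: it knows: driver, driver_grip, holder, screw_head, stand, thread_mouth
```

View pics/z_top.png

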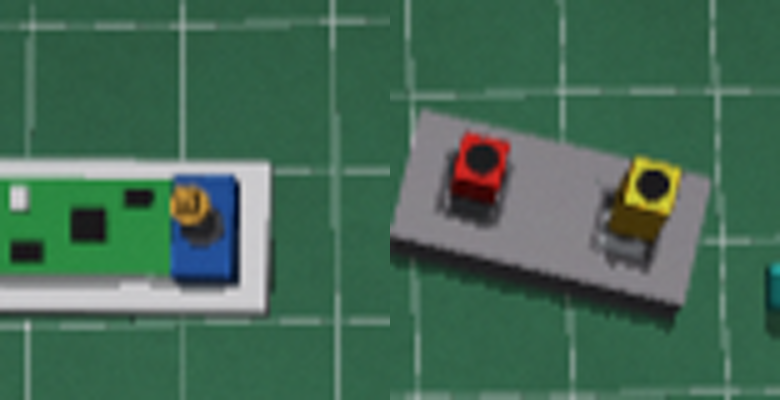

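```bash
cat > scr.py <<'E'
from m import *
from scipy.optimize import minimize
def look(n,dbg=True):
    c=r.read_camera(n);P,_=cloud(c)
    full=np.zeros(c['depth'].shape+(3,));full[c['depth']>0]=P
    return c,full,cv2.cvtColor(c['image'],cv2.COLOR_RGB2HSV)
def box(w,z0,z1,w2=None):
    w2=w2 or w
    return np.array([[sx*a/2,sy*a/2,z] for a,z in((w,z0),(w2,z1)) for sx in(-1,1) for sy in(-1,1)])
def disc(d,z0,z1):
    t=np.linspace(0,2*np.pi,16,endpoint=False);return np.array([[np.cos(a)*d/2,np.sin(a)*d/2,z] for a in t for z in(z0,z1)])
def Rl(p,q,yaw): # lean about holder x by p, y by q
    return cv2.Rodrigues(np.array([0,0,yaw]))[0]@cv2.Rodrigues(np.array([p,q,0.]))[0]
def sil(c,M,R,parts,S=6):
    im=np.zeros((420*S,560*S),np.uint8)
    for V in parts:
        X=(R@V.T).T+M; p=(np.array(c['R'])@X.T).T+c['t']
        uv=np.stack([p[:,0]/p[:,2]*c['fx']+c['cx'],p[:,1]/p[:,2]*c['fy']+c['cy']],1)
        cv2.fillConvexPoly(im,cv2.convexHull(((uv+.5)*S).astype(np.int32)),255)
    return im
PARTS=[disc(.022,.044,.047),box(.012,.047,.059),box(.010,.059,.063,.005)]
def brass(c,f,h): return ((h[...,0]>8)&(h[...,0]<28)&(h[...,1]>90)&(abs(f[...,0]-.612)<.04)&(abs(f[...,1]-.165)<.04))
def fit(imgs,mouth,yaw,press=0):
    best=None;res=[]
    obs=[]
    for c,f,h in imgs:
        b=brass(c,f,h);v,u=np.nonzero(b);obs.append((u.min()-12,u.max()+12,v.min()-12,v.max()+12,b))
    def cost(x):
        R=Rl(x[0],x[1],yaw);s=0
        for (c,f,h),(a,b,d,e,m) in zip(imgs,obs):
            k=sil(c,np.r_[mouth],R,[V-[0,0,press] for V in PARTS])
            k=cv2.resize(k,(560,420),interpolation=cv2.INTER_AREA)[d:e,a:b]/255.
            s+=abs(k-m[d:e,a:b]).sum()
        return s
    g=[(cost((p,q)),p,q) for p in np.linspace(-.2,.2,7) for q in np.linspace(-.2,.2,7)]
    g=min(g);o=minimize(cost,g[1:],method='Nelder-Mead',options=dict(initial_simplex=[g[1:],(g[1]+.05,g[2]),(g[1],g[2]+.05)],xatol=.002))
    return o.x,o.fun,sum(x[4].sum() for x in obs)
E
python3 - <<'E'
from scr import *
I=[look(n) for n in('top','scene')]
for n,(c,full,hsv) in zip(('top','scene'),I):
    m=c['depth']>0;X,Y,Z=full[...,0],full[...,1],full[...,2]
    reg=(X>.4)&(X<.75)
    st=reg&(Y<-.03)&(Y>-.27)&(abs(Z-.05)<.008);print(n,'stand top',rectpx(c,st,.05))
    ye=(hsv[...,0]>20)&(hsv[...,0]<35)&(hsv[...,1]>150)&reg&(Y<-.1)&(Y>-.25)
    print(' yellow top',rectpx(c,ye&(abs(Z-.147)<.004),.147))
    for nm,s in(('screw side',Y<.21),('far',Y>=.21)):
        bl=(hsv[...,0]>100)&(hsv[...,0]<125)&(hsv[...,1]>120)&reg&(Y>.05)&(Y<.4)&(abs(Z-.04)<.005);print(' jaw',nm,rectpx(c,bl&s,.04))
    hb=reg&(Y>.05)&(Y<.4)&(Z>.010)&(Z<.022)&(hsv[...,1]<60);print(' base',rect(full[hb]))
for yaw in(-1.2,):
  for k in((0,1),(0,),(1,)):
    print(k,fit([I[i] for i in k],(.6078,.1625,.02),np.radians(yaw)))
c=I[1][0]
t=lambda a:cv2.resize(a,(390,400),interpolation=cv2.INTER_CUBIC)
u,v=map(int,w2px(c,np.array([.612,.161,.07])));u2,v2=map(int,w2px(c,np.array([.56,-.18,.1])))
cv2.imwrite('pics/z_scene.png',np.hstack([t(c['image'][v-40:v+40,u-39:u+39,::-1]),t(c['image'][v2-40:v2+40,u2-39:u2+39,::-1])]))
E
```

```text
top stand top ((array([ 568.6, -164.8]), array([169.9,  77.2]), 75.3), 1207, array([ 0.5664, -0.1621]))
 yellow top ((array([ 557.8, -208.1]), array([24.7, 25.3]), 74.6), 57, array([ 0.5576, -0.2079]))
 jaw screw side ((array([607.5, 163.1]), array([34.2, 58.8]), 89.9), 157, array([0.6024, 0.1602]))
 jaw far ((array([610.1, 308.5]), array([59. , 28.5]), 0.6), 202, array([0.6094, 0.3077]))
 base (array([609.1, 228. ]), array([199.3,  91.3]), 88.8)
scene stand top ((array([ 572.7, -163.6]), array([177.2,  74.9]), 75.3), 1320, array([ 0.5754, -0.1539]))
 yellow top ((array([ 560.3, -207.9]), array([28.2, 24.4]), 74.3), 68, array([ 0.5611, -0.2062]))
 jaw screw side ((array([609.8, 162.4]), array([33.9, 58.7]), 88.7), 354, array([0.6102, 0.1645]))
 jaw far ((array([613.3, 307.4]), array([30.5, 58.9]), 88.5), 579, array([0.6118, 0.3066]))
 base (array([611.3, 226.5]), array([200.6,  90.1]), 88.6)
(0, 1) (array([-0.06777099,  0.12551576]), np.float64(18.745098039215687), np.int64(165))
(0,) (array([-0.08387591,  0.12204107]), np.float64(6.247058823529412), np.int64(49))
(1,) (array([-0.05963898,  0.12850682]), np.float64(9.215686274509803), np.int64(116))
```

View pics/z_scene.png

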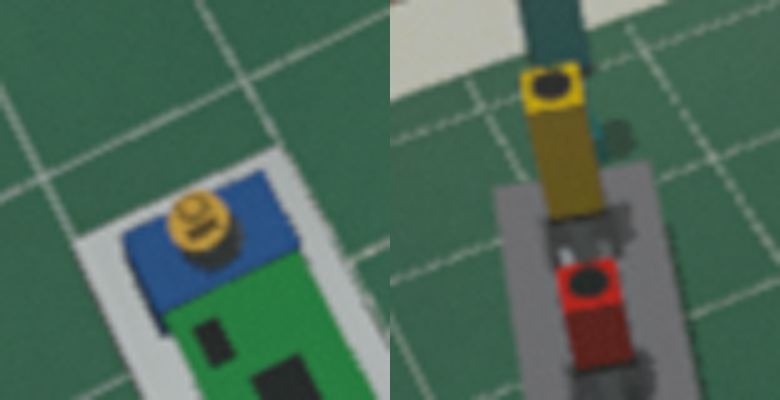

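Top and scene views show the screw leaning about +8 mm in x and +4.5 mm in y at its head. Yellow stands at about (0.559, -0.208), and the two cameras agree to about 2 mm. I'm moving in now.

>>> {"api": "step_arm", "payload": {"dp": [[1,-0.9,0],[1,-0.9,0],[1,-0.9,0],[1,-0.9,0],[1,-0.9,0],[1,-0.9,0],[1,-0.9,0],[1,-0.9,0]], "turn": [[0,0,-1],[0,0,-1],[0,0,-1],[0,0,-1],[0,0,-1],[0,0,-1],[0,0,-1],[0,0,-1]], "hand": 70, "grip_force": 50}}

```text
time: 1.8
tcp_pos: [0.4592, 0.2915, 0.2497]
tcp_rot: [2.086, 2.345, 0.009]
ft_force: [0.4, 0.0, -0.3]
grip_width: 0.0703
```

>>> {"api": "step_arm", "payload": {"dp": [[0.2,-1,0],[0.2,-1,0],[0.2,-1,0],[0.2,-1,0],[0.2,-1,0],[0.2,-1,0],[0.2,-1,0],[0.2,-1,0]], "turn": [[0,0,-0.5],[0,0,-0.5],[0,0,-0.5],[0,0,-0.5],[0,0,-0.5],[0,0,0],[0,0,0],[0,0,0]]}}

```text
time: 2.8
tcp_pos: [0.5287, -0.0395, 0.2511]
tcp_rot: [2.499, 1.891, 0.015]
ft_force: [-0.9, 0.8, -0.3]
grip_width: 0.07
```

```bash
cat > tgt.py <<'E'
# remaining move in step_arm units: python3 tgt.py x y z yawdeg [lean_p lean_q holderyaw]
import sys;from h import *
from scipy.spatial.transform import Rotation as Ro
a=[float(x) for x in sys.argv[1:]];s=r.get_state()
R=Ro.from_rotvec(s['tcp_rot'])
n=np.radians((a[3]+90)/2);T=Ro.from_rotvec(np.pi*np.array([np.cos(n),np.sin(n),0]))
if len(a)>4:
    h=Ro.from_euler('z',a[6],degrees=True);T=h*Ro.from_rotvec([a[4],a[5],0])*h.inv()*T
M=R.as_matrix()
print('t',round(s['time'],2),'dp',((np.array(a[:3])-s['tcp_pos'])/.04).round(3),'turn',((T*R.inv()).as_rotvec()/.15).round(3),'pos',s['tcp_pos'].round(4),'yaw_y',np.degrees(np.arctan2(M[1,1],M[0,1])).round(2),'tilt',M[:2,2].round(4),'F',s['ft_force'].round(2),'w',s['grip_width'].round(4),'q6',s['joints'][5].round(2))
E
python3 tgt.py .559 -.208 .16 -15.2
```

```text
Traceback (most recent call last):
  File "tgt.py", line 10, in <module>
    print('t',round(s['time'],2),'dp',((np.array(a[:3])-s['tcp_pos'])/.04).round(3),'turn',((T*R.inv()).as_rotvec()/.15).round(3),'pos',s['tcp_pos'].round(4),'yaw_y',np.degrees(np.arctan2(M[1,1],M[0,1])).round(2),'tilt',M[:2,2].round(4),'F',s['ft_force'].round(2),'w',s['grip_width'].round(4),'q6',s['joints'][5].round(2))
                                                                                                                                                                                                                                                                            ^^^^^^^^^^^^^^^^^^^^^
AttributeError: 'float' object has no attribute 'round'
```

>>> {"api": "step_arm", "payload": {"dp": [[0.18,-1,0],[0.18,-1,0],[0.18,-1,0],[0.16,-0.9,-0.2],[0,-0.3,-0.5],[0,0,-0.5],[0,0,0]], "turn": [[0,0,0],[0,0,0],[0,0,0],[0,0,0],[0,0,0],[0,0,0],[0,0,0]]}}

```text
time: 3.68
tcp_pos: [0.5586, -0.218, 0.203]
tcp_rot: [2.5, 1.883, 0.018]
ft_force: [-1.0, 0.6, -0.0]
grip_width: 0.07
```

```bash
sed -i "s/s\['grip_width'\].round(4)/round(s['grip_width'],4)/" tgt.py; python3 tgt.py .559 -.208 .12 -15.2
```

```text
t 3.67 dp [ 0.011  0.249 -2.074] turn [0.016 0.11  0.098] pos [ 0.5586 -0.218   0.203 ] yaw_y -16.04 tilt [ 0.0164 -0.0025] F [-0.96  0.61 -0.04] w 0.07 q6 -0.21
```

>>> {"api": "step_arm", "payload": {"dp": [[0,0.25,-0.3],[0,0,-0.6],[0,0,-0.6],[0,0,-0.5],[0,0,0]], "turn": [[0,0.05,0.1],[0,0.06,0],[0,0,0],[0,0,0],[0,0,0]]}}

```text
time: 4.3
tcp_pos: [0.5604, -0.204, 0.123]
tcp_rot: [2.486, 1.913, 0.0]
ft_force: [0.1, 0.6, -0.4]
grip_width: 0.0699
```

```bash
python3 tgt.py .559 -.208 .12 -15.2
```

```text
t 4.3 dp [-0.036 -0.1   -0.076] turn [ 0.023  0.019 -0.042] pos [ 0.5604 -0.204   0.123 ] yaw_y -14.84 tilt [ 0.0029 -0.0034] F [ 0.05  0.61 -0.36] w 0.0699 q6 -0.2
```

>>> {"api": "step_arm", "payload": {"dp": [[-0.03,-0.1,-0.07],[0,0,0]], "turn": [[0,0,0],[0,0,0]]}}

```text
time: 4.55
tcp_pos: [0.5603, -0.2079, 0.1218]
tcp_rot: [2.483, 1.914, 0.002]
ft_force: [-0.1, -1.1, -0.0]
grip_width: 0.0701
```

>>> {"api": "step_arm", "payload": {"dp": [[0,0,0],[0,0,0],[0,0,0],[0,0,0],[0,0,0]], "turn": [[0,0,0],[0,0,0],[0,0,0],[0,0,0],[0,0,0]], "hand": 15, "grip_force": 60}}

```text
time: 5.18
tcp_pos: [0.5608, -0.2083, 0.1234]
tcp_rot: [2.482, 1.912, 0.003]
ft_force: [0.6, 0.2, 0.6]
grip_width: 0.0251
```

```bash
python3 tgt.py .559 -.208 .12 -15.2
```

```text
t 5.17 dp [-0.045  0.007 -0.085] turn [ 0.037  0.046 -0.049] pos [ 0.5608 -0.2083  0.1234] yaw_y -14.78 tilt [ 0.0069 -0.0055] F [0.58 0.21 0.64] w 0.0251 q6 -0.21
```

>>> {"api": "step_arm", "payload": {"dp": [[0,0,0.4],[0,0,0.7],[0,0,0.8],[0,0,0.8],[0,0.2,0.5],[0.1,0.8,0.2],[0.15,1,0],[0.15,1,0]], "turn": [[0,0,0],[0,0,0],[0,0,0],[0,0,0],[0,0,0],[0,0,0],[0,0,0],[0,0,0]]}}

```text
time: 6.18
tcp_pos: [0.577, -0.0881, 0.2707]
tcp_rot: [2.483, 1.903, 0.008]
ft_force: [-0.1, -1.0, -2.3]
grip_width: 0.0252
```

```bash
python3 tgt.py .617 .167 .25 -1.25
python3 - <<'E'
from scr import *
I=[look(n) for n in('top','scene')]
for M0,M1 in(((.6075,.163,.02),(.6098,.162,.02)),):
    print(fit(I[:1],M0,np.radians(-1.25)),fit(I[1:],M1,np.radians(-1.25)))
save(I[1][0],'g.png')
E
```

```text
t 6.17 dp [ 0.999  6.377 -0.518] turn [0.041 0.086 1.609] pos [ 0.577  -0.0881  0.2707] yaw_y -15.08 tilt [ 0.0121 -0.0076] F [-0.08 -0.96 -2.27] w 0.0252 q6 -0.0
(array([-0.07286059,  0.13635057]), np.float64(6.431372549019608), np.int64(49)) (array([-0.07158   ,  0.08337504]), np.float64(9.047058823529412), np.int64(116))
```

View pics/g.png

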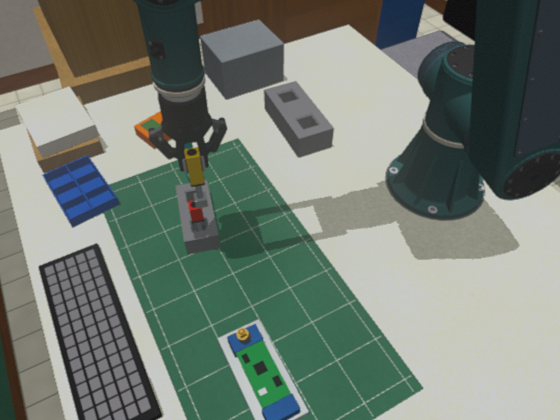

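>>> {"api": "step_arm", "payload": {"dp": [[0.2,0.9,0],[0.2,0.95,0],[0.2,0.95,0],[0.2,0.95,0],[0.2,0.95,0],[0.2,0.9,-0.1],[0.1,0.5,-0.2],[0,0,0]], "turn": [[0,0,0.3],[0,0,0.4],[-0.1,0.2,0.4],[-0.1,0.2,0.3],[-0.1,0.2,0.2],[-0.1,0.2,0],[0,0,0],[0,0,0]]}}

```text
time: 7.28
tcp_pos: [0.6312, 0.1612, 0.2635]
tcp_rot: [-2.217, -2.19, 0.193]
ft_force: [-0.3, -0.5, -2.3]
grip_width: 0.0255
```

```bash
python3 tgt.py .633 .178 .245 -1.25 -.072 .11 -1.25
cat > rel.py <<'E'
from scr import *
from scipy.spatial.transform import Rotation as Ro
# estimate where held driver is vs prediction, per camera: fit shift of yellow handle+socket silhouettes
I=[look(n) for n in('top','scene')]
s=r.get_state();R=Ro.from_rotvec(s['tcp_rot']).as_matrix()
for n,(c,f,h) in zip(('top','scene'),I):
    ye=(h[...,0]>20)&(h[...,0]<35)&(h[...,1]>150)&(h[...,2]>40)&(abs(f[...,0]-s['tcp_pos'][0])<.08)&(abs(f[...,1]-s['tcp_pos'][1])<.08)&(f[...,2]>.1)
    u=np.nonzero(ye)
    foot=w2px(c,s['tcp_pos']+R[:,2]*.1134);st=w2px(c,s['tcp_pos']+R[:,2]*(.0514))
    print(n,'yellow px',len(u[0]),'pred foot',np.round(foot,1),'pred handle bottom',np.round(st,1),'yellow rows',u[0].min() if len(u[0]) else 0,u[0].max() if len(u[0]) else 0)
E
python3 rel.py
python3 - <<'E'
from scr import *
o=[]
for n in('top','scene'):
    c=look(n)[0];u,v=map(int,w2px(c,np.array([.615,.165,.11])));o.append(cv2.resize(c['image'][v-45:v+45,u-39:u+39,::-1],(390,450),interpolation=cv2.INTER_CUBIC));print(n,u,v)
cv2.imwrite('pics/d.png',np.hstack(o))
E
```

```text
t 7.28 dp [ 0.045  0.419 -0.464] turn [ 0.019  0.066 -0.067] pos [0.6312 0.1612 0.2635] yaw_y -0.92 tilt [-0.1007 -0.0732] F [-0.26 -0.47 -2.29] w 0.0255 q6 0.19
top yellow px 120 pred foot [212.1 133.8] pred handle bottom [206.5 124.6] yellow rows 107 128
scene yellow px 444 pred foot [232.6 306.7] pred handle bottom [227.4 291.8] yellow rows 263 298
top 209 139
scene 240 323
```

View pics/d.png

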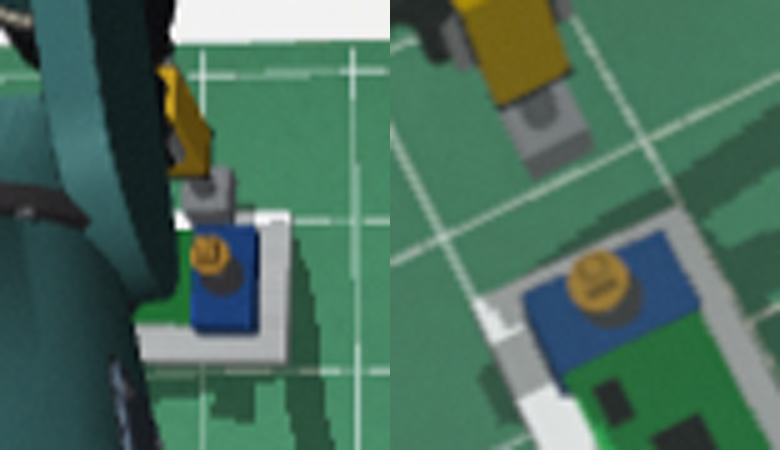

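```bash
cat > rel.py <<'E'
from scr import *
from scipy.spatial.transform import Rotation as Ro
L=.1134
def shiftcam(c,d):
    c=dict(c);c['cx']=c['cx']+d[0];c['cy']=c['cy']+d[1];return c
def run(yaw=np.radians(-1.25)):
    I=[look(n) for n in('top','scene')];s=r.get_state();R=Ro.from_rotvec(s['tcp_rot']).as_matrix()
    D=R@np.diag([1,-1,-1.]);foot=s['tcp_pos']+R[:,2]*L
    J=[];ms=[]
    for n,(c,f,h) in zip(('top','scene'),I):
        k0=cv2.resize(sil(c,foot,D,[box(.024,0,.02)]),(560,420),interpolation=cv2.INTER_AREA)/255.
        g=(h[...,1]<75)&(abs(f[...,2]-foot[2]-.01)<.03)&(np.linalg.norm(f[...,:2]-foot[:2],axis=2)<.04)
        nn,l,st,_=cv2.connectedComponentsWithStats(g.astype(np.uint8));g=l==1+np.argmax(st[1:,4])
        def cost(d):
            k=cv2.warpAffine(k0,np.float32([[1,0,d[0]],[0,1,d[1]]]),(560,420));return abs(k-g).sum()
        b=min((cost((a,b)),a,b) for a in np.arange(-6,6.1,.25) for b in np.arange(-6,6.1,.25))
        c2=shiftcam(c,b[1:])
        X,Y,Z=f[...,0],f[...,1],f[...,2]
        bl=(h[...,0]>100)&(h[...,0]<125)&(h[...,1]>120)&(abs(X-.61)<.06)&(abs(Y-.162)<.05)&(abs(Z-.04)<.005)
        rc=rectpx(c2,bl,.04)[0]
        print(n,'shift px',b[1:],'resid',round(b[0],1),'area',round(k0.sum()),g.sum(),'jaw',rc)
        J.append((c2,f,h));ms.append(rc[0]/1000)
    for i in(0,1):
        o=fit(J[i:i+1],(*ms[i],.02),yaw);p,q=o[0];print('lean',o, 'head',(Rl(p,q,yaw)@[0,0,.063]+[*ms[i],.02]).round(4))
    m=np.mean(ms,0);o=fit(J,(*m,.02),yaw);print('both',m,o,'head',(Rl(*o[0],yaw)@[0,0,.063]+[*m,.02]).round(4))
if __name__=='__main__':run()
E
python3 rel.py
```

```text
top shift px (np.float64(0.0), np.float64(1.0)) resid 29.4 area 126 98 jaw (array([610.4, 163.1]), array([34.2, 58.8]), 89.9)
scene shift px (np.float64(0.0), np.float64(-1.0)) resid 66.1 area 275 210 jaw (array([610.9, 164.3]), array([34.6, 58.7]), 89.4)
lean (array([-0.07085177,  0.12682031]), np.float64(134.46666666666667), np.int64(177)) head [0.6185 0.1674 0.0823]
lean (array([-0.05519873,  0.07856433]), np.float64(487.1921568627451), np.int64(588)) head [0.6159 0.1677 0.0827]
both [0.61065 0.1637 ] (array([-0.06390025,  0.09411341]), np.float64(625.078431372549), np.int64(765)) head [0.6167 0.1676 0.0826]
```

```bash
sed -i "s/&(abs(f\[...,1\]-.165)<.04))/\&(abs(f[...,1]-.165)<.04)\&(f[...,2]<.1))/" scr.py
sed -i "s/g=(h\[...,1\]<75)&(abs(f\[...,2\]-foot\[2\]-.01)<.03)/g=~((h[...,0]>18)\&(h[...,0]<35)\&(h[...,1]>120))\&(((f-foot)@D[:,2])>-.012)\&(((f-foot)@D[:,2])<.023)/" rel.py; python3 rel.py
```

```text
top shift px (np.float64(0.0), np.float64(1.0)) resid 43.9 area 126 88 jaw (array([610.4, 162.9]), array([34.4, 58.3]), 89.0)
scene shift px (np.float64(0.0), np.float64(0.0)) resid 91.3 area 274 188 jaw (array([610. , 162.5]), array([34.7, 58.8]), 89.3)
lean (array([-0.07449061,  0.1351251 ]), np.float64(6.431372549019608), np.int64(49)) head [0.619  0.1674 0.0823]
lean (array([-0.0591286 ,  0.08099933]), np.float64(11.054901960784315), np.int64(112)) head [0.6152 0.1661 0.0827]
both [0.6102 0.1627] (array([-0.05952975,  0.08390853]), np.float64(25.901960784313722), np.int64(161)) head [0.6156 0.1663 0.0827]
```

>>> {"api": "step_arm", "payload": {"dp": [[0,0.3,-0.3],[-0.02,0.05,-0.6],[0,0,-0.5],[0,0,0]], "turn": [[0,0,0],[0,0,0],[0,0,0],[0,0,0]]}}

```text
time: 8.18
tcp_pos: [0.63, 0.1755, 0.2057]
tcp_rot: [-2.221, -2.186, 0.19]
ft_force: [0.1, -0.2, -1.5]
grip_width: 0.0255
```

```bash
python3 tgt.py .6296 .1749 .203 -1.25 -.071 .098 -1.25; python3 rel.py
python3 - <<'E'
from scr import *
o=[]
for n in('top','scene'):
    c=look(n)[0];u,v=map(int,w2px(c,np.array([.615,.165,.09])));o.append(cv2.resize(c['image'][v-36:v+36,u-31:u+31,::-1],(390,450),interpolation=cv2.INTER_CUBIC));print(n,u,v)
cv2.imwrite('pics/e.png',np.hstack(o))
E
```

```text
t 8.18 dp [-0.01  -0.016 -0.068] turn [ 0.016 -0.005 -0.04 ] pos [0.63   0.1755 0.2057] yaw_y -1.12 tilt [-0.0997 -0.0716] F [ 0.14 -0.24 -1.45] w 0.0255 q6 0.22
top shift px (np.float64(0.0), np.float64(2.0)) resid 41.6 area 115 83 jaw (array([613.2, 163.1]), array([34.2, 58.6]), 89.9)
scene shift px (np.float64(0.0), np.float64(-1.0)) resid 98.5 area 250 155 jaw (array([610.7, 164.5]), array([33.3, 58.6]), 88.6)
lean (array([-0.0644282 ,  0.08798701]), np.float64(22.235294117647058), np.int64(29)) head [0.6188 0.167  0.0826]
lean (array([-0.0719106,  0.0769633]), np.float64(58.188235294117646), np.int64(61)) head [0.6156 0.1689 0.0827]
both [0.61195 0.1638 ] (array([-0.07575251,  0.05864779]), np.float64(86.05098039215687), np.int64(90)) head [0.6157 0.1685 0.0827]
top 210 141
scene 240 328
```

View pics/e.png

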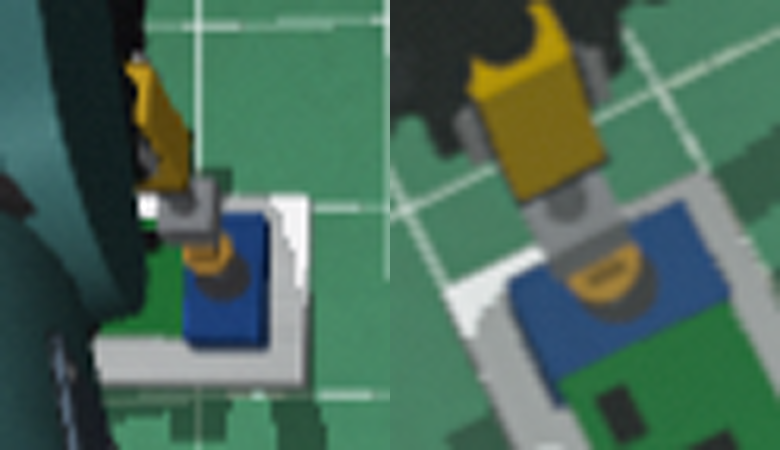

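>>> {"api": "step_arm", "payload": {"dp": [[-0.01,-0.015,-0.1],[-0.011,-0.007,-0.1],[-0.011,-0.007,-0.1],[0,0,0]], "turn": [[0,0,0],[0,0,0],[0,0,0],[0,0,0]]}}

```text
time: 8.88
tcp_pos: [0.6317, 0.1743, 0.1979]
tcp_rot: [-2.226, -2.19, 0.179]
ft_force: [-0.8, 0.7, -2.1]
grip_width: 0.0253
```

```bash
python3 tgt.py .627 .1733 .179 -1.25 -.071 .098 -1.25
```

```text
t 8.88 dp [-0.118 -0.025 -0.473] turn [ 0.006  0.053 -0.037] pos [0.6317 0.1743 0.1979] yaw_y -1.14 tilt [-0.091  -0.0701] F [-0.76  0.66 -2.1 ] w 0.0253 q6 0.22
```

>>> {"api": "step_arm", "payload": {"dp": [[-0.065,0.01,-0.05],[-0.011,-0.007,-0.1],[0,0,0]], "turn": [[0,0.05,-0.02],[0,0,0],[0,0,0]]}}

```text
time: 9.25
tcp_pos: [0.6285, 0.1744, 0.1915]
tcp_rot: [-2.225, -2.182, 0.187]
ft_force: [-0.5, -0.5, -2.0]
grip_width: 0.0253
```

```bash
python3 tgt.py .627 .1733 .179 -1.25 -.071 .098 -1.25
```

```text
t 9.25 dp [-0.037 -0.029 -0.312] turn [ 0.006 -0.001 -0.015] pos [0.6285 0.1744 0.1915] yaw_y -1.32 tilt [-0.0992 -0.0698] F [-0.53 -0.47 -2.02] w 0.0253 q6 0.23
```

>>> {"api": "step_arm", "payload": {"dp": [[-0.011,-0.007,-0.09],[0,0,0]], "turn": [[0,0,0],[0,0,0]]}}

```text
time: 9.5
tcp_pos: [0.6286, 0.1744, 0.1883]
tcp_rot: [-2.226, -2.182, 0.185]
ft_force: [-0.5, -0.2, 0.9]
grip_width: 0.0255
```

>>> {"api": "step_arm", "payload": {"dp": [[-0.011,-0.007,-0.09],[0,0,0]], "turn": [[0,0,0],[0,0,0]]}}

```text
time: 9.75
tcp_pos: [0.6284, 0.1741, 0.1852]
tcp_rot: [-2.226, -2.183, 0.184]
ft_force: [-0.7, 0.4, 1.7]
grip_width: 0.0252
```

```bash
python3 tgt.py .627 .1733 .179 -1.25 -.071 .098 -1.25
```

```text
t 9.75 dp [-0.036 -0.02  -0.156] turn [ 0.002  0.015 -0.015] pos [0.6284 0.1741 0.1852] yaw_y -1.32 tilt [-0.0969 -0.0692] F [-0.67  0.42  1.71] w 0.0252 q6 0.23
```

```bash
python3 - <<'E'
from scr import *
o=[]
for n in('top','scene'):
    c=look(n)[0];u,v=map(int,w2px(c,np.array([.615,.165,.08])));o.append(cv2.resize(c['image'][v-23:v+23,u-20:u+20,::-1],(390,450),interpolation=cv2.INTER_CUBIC));print(n,u,v)
cv2.imwrite('pics/f.png',np.hstack(o))
E
```

```text
top 211 142
scene 241 330
```

View pics/f.png

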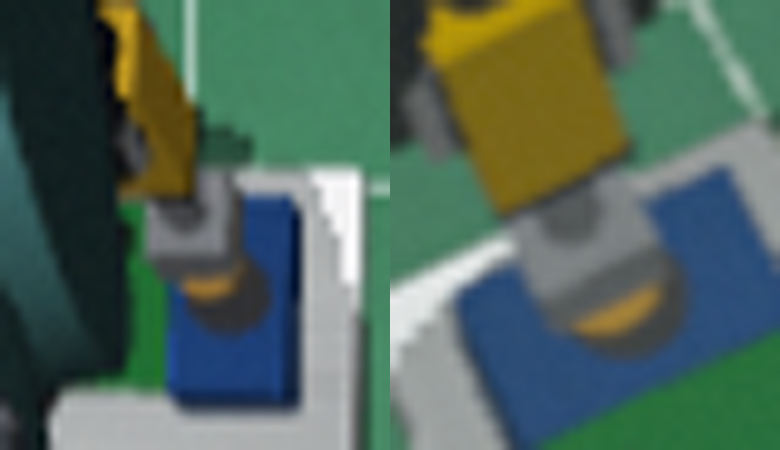

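>>> {"api": "step_arm", "payload": {"dp": [[0.008,0.005,0.12],[0.04,0,0],[-0.008,-0.005,-0.08],[0,0,0]], "turn": [[0,0,0],[0,0,0],[0,0,0],[0,0,0]]}}

```text
time: 10.35
tcp_pos: [0.6301, 0.1741, 0.1872]
tcp_rot: [-2.226, -2.183, 0.184]
ft_force: [0.2, 0.5, 1.2]
grip_width: 0.0254
```

```bash
python3 tgt.py .627 .1733 .179 -1.25 -.071 .098 -1.25
```

```text
t 10.35 dp [-0.078 -0.02  -0.204] turn [ 0.002  0.015 -0.015] pos [0.6301 0.1741 0.1872] yaw_y -1.32 tilt [-0.0969 -0.0692] F [0.21 0.47 1.2 ] w 0.0254 q6 0.22
```

>>> {"api": "step_arm", "payload": {"dp": [[-0.008,-0.005,-0.05],[0,0,0]], "turn": [[0,0,0],[0,0,0]]}}

```text
time: 10.6
tcp_pos: [0.6299, 0.1739, 0.1851]
tcp_rot: [-2.226, -2.183, 0.184]
ft_force: [-0.3, -0.5, 1.7]
grip_width: 0.0254
```

```bash
python3 tgt.py .627 .1733 .179 -1.25 -.071 .098 -1.25
```

```text
t 10.6 dp [-0.072 -0.016 -0.154] turn [ 0.002  0.016 -0.015] pos [0.6299 0.1739 0.1851] yaw_y -1.32 tilt [-0.0967 -0.0691] F [-0.25 -0.54  1.67] w 0.0254 q6 0.22
```

>>> {"api": "step_arm", "payload": {"dp": [[0.008,0.005,0.14],[-0.075,0,0],[-0.008,-0.005,-0.09],[-0.005,-0.004,-0.05],[0,0,0]], "turn": [[0,0,0],[0,0,0],[0,0,0],[0,0,0],[0,0,0]]}}

```text
time: 11.22
tcp_pos: [0.6268, 0.174, 0.1853]
tcp_rot: [-2.226, -2.183, 0.182]
ft_force: [0.4, 0.7, 1.7]
grip_width: 0.0254
```

```bash
python3 tgt.py .627 .1733 .179 -1.25 -.071 .098 -1.25; cat > occ.py <<'E'
# joint fit of screw (lean p,q, press) seen past the held driver; per-camera shift from jaw not used: 3-class rendering
from rel import *
def go(mouth=(.6102,.1627,.02),yaw=np.radians(-1.25)):
    I=[look(n) for n in('top','scene')];s=r.get_state();R=Ro.from_rotvec(s['tcp_rot']).as_matrix()
    D=R@np.diag([1,-1,-1.]);foot=s['tcp_pos']+R[:,2]*L
    ob=[]
    for n,(c,f,h) in zip('ts',I):
        b=brass(c,f,h);ob.append(b);v,u=np.nonzero(b);print(n,'brass',b.sum(),'mean px',u.mean().round(2),v.mean().round(2),'rows',v.min(),v.max(),'cols',u.min(),u.max())
    rs=lambda k:cv2.resize(k,(560,420),interpolation=cv2.INTER_AREA)/255.
    def pred(c,p,q,pr,off):
        k=rs(sil(c,np.array(mouth),Rl(p,q,yaw),[V-[0,0,pr] for V in PARTS]))
        d=rs(sil(c,foot+off,D,[box(.024,0,.02),box(.012,.02,.062),box(.026,.062,.137)]))
        return k*(1-d)
    for sh in([0,0],):
      best=[]
      for p in np.arange(-.13,.0,.015):
        for q in np.arange(.03,.18,.015):
          e=[]
          for (c,f,h),b in zip(I,ob):
            e.append(abs(pred(c,p,q,.002,np.zeros(3))-b).sum())
          best.append((sum(e),p,q,*e))
      best.sort();print(np.round(best[:6],3))
if __name__=='__main__':go()
E
python3 occ.py
```

```text
t 11.22 dp [ 0.004 -0.017 -0.157] turn [-0.001  0.023 -0.016] pos [0.6268 0.174  0.1853] yaw_y -1.31 tilt [-0.0956 -0.0687] F [0.39 0.73 1.66] w 0.0254 q6 0.23
t brass 6 mean px 212.17 148.33 rows 148 149 cols 211 214
s brass 23 mean px 243.7 339.04 rows 337 341 cols 240 247
[[23.04  -0.07   0.105  6.771 16.269]
 [23.357 -0.07   0.09   6.225 17.132]
 [23.773 -0.07   0.12   7.444 16.329]
 [23.89  -0.085  0.105  6.303 17.587]
 [24.025 -0.085  0.09   5.879 18.147]
 [24.261 -0.07   0.075  6.177 18.084]]
```

>>> {"api": "step_arm", "payload": {"dp": [[0.02,0.003,0.02],[0,0,0]], "turn": [[-0.05,0.07,0.67],[0,0,0]]}}

```text
time: 11.58
tcp_pos: [0.6278, 0.1744, 0.1863]
tcp_rot: [-2.114, -2.296, 0.203]
ft_force: [1.0, 0.2, 1.5]
grip_width: 0.025
```

```bash
python3 tgt.py .627 .1733 .179 -1.25 -.071 .098 -1.25
```

```text
t 11.57 dp [-0.019 -0.027 -0.183] turn [ 0.044 -0.047 -0.694] pos [0.6278 0.1744 0.1863] yaw_y 4.48 tilt [-0.0982 -0.0855] F [0.98 0.19 1.52] w 0.025 q6 0.14
```

>>> {"api": "step_arm", "payload": {"dp": [[0,0,0],[0,0,0]], "turn": [[0.07,-0.09,-1],[0.02,-0.03,-0.33]]}}

```text
time: 11.82
tcp_pos: [0.6276, 0.174, 0.1858]
tcp_rot: [-2.338, -2.058, 0.165]
ft_force: [0.5, 0.3, -1.6]
grip_width: 0.0253
```

```bash
python3 tgt.py .627 .1733 .179 -1.25 -.071 .098 -1.25
```

```text
t 11.82 dp [-0.016 -0.018 -0.169] turn [-0.039  0.076  0.701] pos [0.6276 0.174  0.1858] yaw_y -7.44 tilt [-0.0943 -0.0527] F [ 0.52  0.33 -1.59] w 0.0253 q6 0.32
```

>>> {"api": "step_arm", "payload": {"dp": [[-0.008,-0.005,-0.06],[-0.008,-0.005,-0.04],[0,0,0]], "turn": [[-0.08,0.02,-0.3],[0,0,0],[0,0,0]]}}

```text
time: 12.2
tcp_pos: [0.6278, 0.1734, 0.1816]
tcp_rot: [-2.393, -2.0, 0.177]
ft_force: [0.9, 1.1, 1.3]
grip_width: 0.0251
```

```bash
python3 tgt.py .627 .1733 .179 -10 -.071 .098 -1.25
```

```text
t 12.2 dp [-0.019 -0.002 -0.064] turn [-0.062  0.01   0.028] pos [0.6278 0.1734 0.1816] yaw_y -10.4 tilt [-0.098 -0.059] F [0.92 1.14 1.33] w 0.0251 q6 0.38
```

>>> {"api": "step_arm", "payload": {"dp": [[-0.005,0,-0.05],[0,0,0]], "turn": [[-0.06,0.01,0.03],[0,0,0]]}}

```text
time: 12.45
tcp_pos: [0.6276, 0.1736, 0.1797]
tcp_rot: [-2.393, -2.01, 0.188]
ft_force: [0.7, 0.7, 1.4]
grip_width: 0.0255
```

```bash
python3 tgt.py .627 .1733 .179 -10 -.071 .098 -1.25;python3 occ.py;python3 - <<'E'
from scr import *
o=[]
for n in('top','scene'):
    c=look(n)[0];u,v=map(int,w2px(c,np.array([.615,.165,.08])));o.append(cv2.resize(c['image'][v-23:v+23,u-20:u+20,::-1],(390,450),interpolation=cv2.INTER_CUBIC))
cv2.imwrite('pics/i.png',np.hstack(o))
E
```

```text
t 12.45 dp [-0.016 -0.006 -0.017] turn [-0.001  0.002 -0.005] pos [0.6276 0.1736 0.1797] yaw_y -10.16 tilt [-0.0989 -0.0686] F [0.72 0.72 1.41] w 0.0255 q6 0.38occ.py:8: RuntimeWarning: Mean of empty slice.
  b=brass(c,f,h);ob.append(b);v,u=np.nonzero(b);print(n,'brass',b.sum(),'mean px',u.mean().round(2),v.mean().round(2),'rows',v.min(),v.max(),'cols',u.min(),u.max())
  ret = ret.dtype.type(ret / rcount)
Traceback (most recent call last):
  File "occ.py", line 23, in <module>
    if __name__=='__main__':go()
                            ~~^^
  File "occ.py", line 8, in go
    b=brass(c,f,h);ob.append(b);v,u=np.nonzero(b);print(n,'brass',b.sum(),'mean px',u.mean().round(2),v.mean().round(2),'rows',v.min(),v.max(),'cols',u.min(),u.max())
                                                                                                                               ~~~~~^^
ValueError: zero-size array to reduction operation minimum which has no identity
```

View pics/i.png

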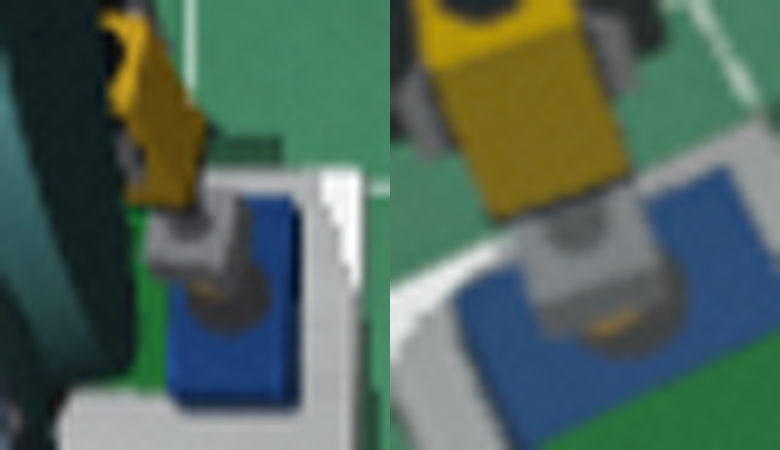

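>>> {"api": "step_arm", "payload": {"dp": [[-0.11,-0.065,0.01],[-0.11,-0.065,0.01],[-0.11,-0.065,0.01],[-0.11,-0.065,0.01],[0,0,0]], "turn": [[0.105,-0.175,0],[0.105,-0.175,0],[0.105,-0.175,0],[0.105,-0.175,0],[0,0,0]]}}

```text
time: 13.28
tcp_pos: [0.6109, 0.1629, 0.182]
tcp_rot: [2.399, 2.013, 0.011]
ft_force: [-0.2, 0.3, 1.1]
grip_width: 0.0255
```

```bash
sed -i "s/^M=R/M=R/; s/print('t'/print('T',s['torque'].round(3),'t'/" tgt.py; python3 tgt.py .6094 .1633 .181 -10 -.0055 -.007 0
```

```text
T [0.156 0.104 0.049] t 13.28 dp [-0.038  0.009 -0.026] turn [-0.015  0.032 -0.001] pos [0.6109 0.1629 0.182 ] yaw_y -10.0 tilt [ 0.0119 -0.0033] F [-0.22  0.29  1.06] w 0.0255 q6 0.33
```

>>> {"api": "step_arm", "payload": {"dp": [[-0.035,0.01,-0.025],[0,0,0]], "turn": [[-0.015,0.03,0.1],[0,0,-0.1]]}}

```text
time: 13.52
tcp_pos: [0.6102, 0.1633, 0.1812]
tcp_rot: [2.399, 2.014, 0.002]
ft_force: [0.2, 0.7, 0.0]
grip_width: 0.0254
```

>>> {"api": "step_arm", "payload": {"dp": [[0,0,-0.05],[0,0,0]], "turn": [[0,0,0],[0,0,0]]}}

```text
time: 13.78
tcp_pos: [0.6103, 0.1635, 0.1787]
tcp_rot: [2.399, 2.014, 0.001]
ft_force: [0.6, 0.7, 2.3]
grip_width: 0.0253
```

>>> {"api": "step_arm", "payload": {"dp": [[0,0,-0.05],[0,0,0]], "turn": [[0,0,0],[0,0,0]]}}

```text
time: 14.02
tcp_pos: [0.6103, 0.1635, 0.1765]
tcp_rot: [2.399, 2.014, 0.0]
ft_force: [0.9, 0.8, 1.2]
grip_width: 0.0255
```

```bash
python3 tgt.py .6094 .1633 .181 -10 -.0055 -.007 0;python3 - <<'E'
from scr import *
for n in('top','scene'):
    c,f,h=look(n);b=brass(c,f,h);print(n,b.sum())
E
```

```text
T [ 0.07  -0.063  0.107] t 14.03 dp [-0.023 -0.005  0.112] turn [ 0.01  -0.008 -0.004] pos [0.6103 0.1635 0.1765] yaw_y -9.96 tilt [ 0.0059 -0.007 ] F [0.86 0.83 1.19] w 0.0255 q6 0.33
top 0
scene 2
```

>>> {"api": "step_arm", "payload": {"dp": [[-0.01,0,-0.05],[0,0,0]], "turn": [[0,0,0],[0,0,0]]}}

```text
time: 14.38
tcp_pos: [0.6102, 0.1636, 0.1749]
tcp_rot: [2.399, 2.014, 0.001]
ft_force: [-0.3, 0.0, 3.0]
grip_width: 0.0254
```

>>> {"api": "step_arm", "payload": {"dp": [[0,0,-0.05],[0,0,0]], "turn": [[0,0,0],[0,0,0]]}}

```text
time: 14.62
tcp_pos: [0.6102, 0.1635, 0.1729]
tcp_rot: [2.399, 2.014, 0.001]
ft_force: [-0.3, 0.4, 3.2]
grip_width: 0.0255
```

```bash
python3 tgt.py .6094 .1633 .175 -10 -.0055 -.007 0
```

```text
T [0.089 0.037 0.04 ] t 14.62 dp [-0.019 -0.006  0.052] turn [ 0.008 -0.001 -0.003] pos [0.6102 0.1635 0.1729] yaw_y -9.97 tilt [ 0.0068 -0.0068] F [-0.28  0.44  3.2 ] w 0.0255 q6 0.33
```

>>> {"api": "step_arm", "payload": {"dp": [[0,0,-0.03],[0,0,0]], "turn": [[0,0,0],[0,0,0]]}}

```text
time: 14.88
tcp_pos: [0.6102, 0.1636, 0.1717]
tcp_rot: [2.399, 2.014, 0.001]
ft_force: [-1.1, 0.2, 3.7]
grip_width: 0.0255
```

>>> {"api": "step_arm", "payload": {"dp": [[0,0,-0.03],[0,0,0]], "turn": [[0,0,0],[0,0,0]]}}

```text
time: 15.12
tcp_pos: [0.6101, 0.1636, 0.1705]
tcp_rot: [2.399, 2.014, 0.001]
ft_force: [-0.6, 0.6, 4.0]
grip_width: 0.0253
```

>>> {"api": "step_arm", "payload": {"dp": [[0,0,-0.03],[0,0,0]], "turn": [[0,0,0],[0,0,0]]}}

```text
time: 15.38
tcp_pos: [0.6102, 0.1636, 0.1693]
tcp_rot: [2.399, 2.014, 0.002]
ft_force: [-1.1, -0.1, 4.1]
grip_width: 0.0255
```

>>> {"api": "step_arm", "payload": {"dp": [[0,0,-0.03],[0,0,0]], "turn": [[0,0,0],[0,0,0]]}}

```text
time: 15.62
tcp_pos: [0.6101, 0.1636, 0.1684]
tcp_rot: [2.399, 2.014, 0.002]
ft_force: [-1.4, 0.6, 4.7]
grip_width: 0.0253
```

>>> {"api": "step_arm", "payload": {"dp": [[0,0,-0.03],[0,0,0]], "turn": [[0,0,0],[0,0,0]]}}

```text
time: 15.88
tcp_pos: [0.6101, 0.1637, 0.1684]
tcp_rot: [2.399, 2.014, 0.002]
ft_force: [-1.1, -0.6, 4.1]
grip_width: 0.0252
```

>>> {"api": "step_arm", "payload": {"dp": [[0,0,-0.03],[0,0,0]], "turn": [[0,0,0],[0,0,0]]}}

```text
time: 16.12
tcp_pos: [0.61, 0.1637, 0.1684]
tcp_rot: [2.398, 2.014, 0.003]
ft_force: [-1.0, -0.6, 3.5]
grip_width: 0.0253
```

>>> {"api": "step_arm", "payload": {"dp": [[0,0,-0.05]], "turn": [[0,0,0]]}}

```text
time: 16.25
tcp_pos: [0.6103, 0.1638, 0.1678]
tcp_rot: [2.398, 2.014, 0.004]
ft_force: [-4.1, -0.3, 19.9]
grip_width: 0.0254
```

```bash
python3 tgt.py .6094 .1633 .1684 -10 -.0055 -.007 0
```

```text
T [0.038 1.228 0.053] t 16.25 dp [-0.022 -0.014  0.014] turn [ 0.005  0.009 -0.004] pos [0.6103 0.1638 0.1678] yaw_y -9.97 tilt [ 0.0084 -0.0062] F [-4.14 -0.28 19.9 ] w 0.0254 q6 0.33
```

>>> {"api": "step_arm", "payload": {"dp": [[-0.01,0,0],[0,0,-0.015],[0,0,-0.015],[0,0,-0.015]], "turn": [[0,0,-0.5],[0,0,-0.8],[0,0,-0.8],[0,0,-0.8]]}}

```text
time: 16.75
tcp_pos: [0.6102, 0.1635, 0.1682]
tcp_rot: [2.784, 1.43, 0.002]
ft_force: [-1.2, 0.9, 8.8]
grip_width: 0.025
```

```bash
python3 tgt.py .6098 .1634 .168 -35 -.0055 -.007 0
```

```text
T [-0.061  0.402  0.086] t 16.75 dp [-0.011 -0.003 -0.004] turn [ 0.03  -0.002  0.072] pos [0.6102 0.1635 0.1682] yaw_y -35.61 tilt [ 0.0066 -0.0101] F [-1.18  0.87  8.8 ] w 0.025 q6 0.79
```

>>> {"api": "step_arm", "payload": {"dp": [[0,0,-0.012],[0,0,-0.015],[0,0,-0.015],[0,0,-0.015]], "turn": [[0.02,0,-0.8],[0,0,-0.8],[0,0,-0.8],[0,0,-0.8]]}}

```text
time: 17.25
tcp_pos: [0.6105, 0.1627, 0.1681]
tcp_rot: [3.05, 0.704, 0.001]
ft_force: [-1.7, -0.5, 8.7]
grip_width: 0.0252
```

```bash
python3 tgt.py .6098 .1634 .168 -65 -.008 .0 0
```

```text
T [-0.07   0.468  0.074] t 17.25 dp [-0.016  0.018 -0.002] turn [ 0.02   0.019 -0.115] pos [0.6105 0.1627 0.1681] yaw_y -64.01 tilt [ 0.003 -0.011] F [-1.68 -0.49  8.69] w 0.0252 q6 1.28
```

>>> {"api": "step_arm", "payload": {"dp": [[-0.01,0.01,-0.012],[0,0,-0.015],[0,0,-0.015],[0,0,-0.015],[0,0,-0.015]], "turn": [[0.02,0.02,-0.85],[0,0,-0.85],[0,0,-0.85],[0,0,-0.85],[0,0,-0.85]]}}

```text
time: 17.88
tcp_pos: [0.6105, 0.1617, 0.1681]
tcp_rot: [3.115, -0.319, -0.005]
ft_force: [-2.0, -0.5, 9.1]
grip_width: 0.0255
```

```bash
python3 tgt.py .6100 .1632 .168 -102 -.0075 .005 0
```

```text
T [-0.083  0.529  0.118] t 17.88 dp [-0.012  0.038 -0.002] turn [ 0.014  0.003 -0.034] pos [0.6105 0.1617 0.1681] yaw_y -101.71 tilt [-0.0045 -0.0096] F [-2.04 -0.48  9.11] w 0.0255 q6 1.93
```

>>> {"api": "step_arm", "payload": {"dp": [[0,0.01,0.03],[0,0,0.12],[0,0,0.2],[0,0,0.3],[0,0,0.4],[0,0,0.7],[0,0,0.8],[0,0,0]], "turn": [[0,0,0.3],[0,0,0],[0,0,0],[0,0,0],[0,0,0],[0,0,0],[0,0,0],[0,0,0]]}}

```text
time: 18.88
tcp_pos: [0.6086, 0.1614, 0.2749]
tcp_rot: [3.12, -0.253, -0.01]
ft_force: [0.7, 0.5, -2.0]
grip_width: 0.0249
```

```bash
python3 tgt.py .57 -.12 .28 -104.7 -.0075 .005 0
python3 - <<'E'
from scr import *
I=[look(n) for n in('top','scene')]
for M,i in(((.6075,.163,.02),0),((.6098,.162,.02),1)):
  for pr in(.009,.0105,.012):
    try: print(i,pr,fit(I[i:i+1],M,np.radians(-100),pr))
    except Exception as e: print(e)
o=[]
for c,f,h in I:
    u,v=map(int,w2px(c,np.array([.612,.163,.08])));o.append(cv2.resize(c['image'][v-45:v+45,u-39:u+39,::-1],(390,450),interpolation=cv2.INTER_CUBIC))
cv2.imwrite('pics/j.png',np.hstack(o))
E
```

```text
T [ 0.044 -0.007  0.018] t 18.88 dp [-0.966 -7.034  0.127] turn [ 0.019 -0.019 -0.631] pos [0.6086 0.1614 0.2749] yaw_y -99.28 tilt [-0.007  -0.0109] F [ 0.66  0.46 -2.  ] w 0.0249 q6 1.89
0 0.009 (array([0.01164036, 0.02436342]), np.float64(5.407843137254902), np.int64(49))
0 0.0105 (array([-0.00515599,  0.01695192]), np.float64(5.584313725490196), np.int64(49))
0 0.012 (array([-0.01886597,  0.00836487]), np.float64(5.713725490196078), np.int64(49))
1 0.009 (array([ 0.02823334, -0.01118469]), np.float64(10.243137254901962), np.int64(112))
1 0.0105 (array([0.03263321, 0.00561676]), np.float64(10.270588235294118), np.int64(112))
1 0.012 (array([0.02922363, 0.02446289]), np.float64(10.55686274509804), np.int64(112))
```

View pics/j.png

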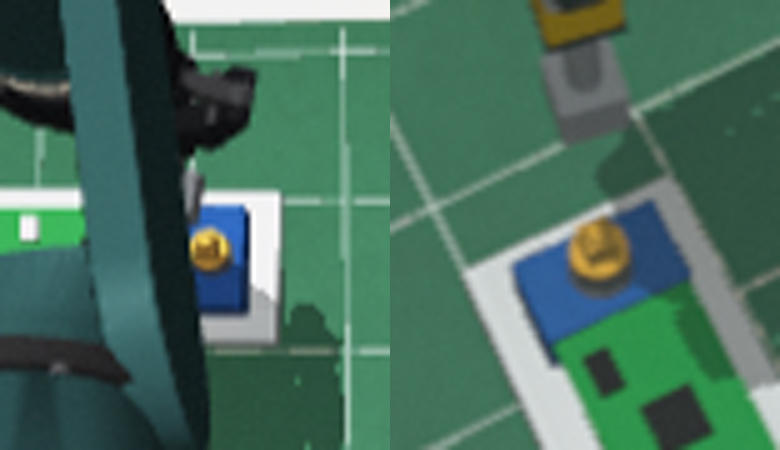

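>>> {"api": "step_arm", "payload": {"dp": [[-0.13,-0.9,0],[-0.13,-1,0],[-0.13,-1,0],[-0.13,-1,0],[-0.13,-1,0],[-0.13,-1,0],[-0.13,-1,0],[-0.13,-0.9,0]], "turn": [[0,0,-0.2],[0,0,-0.2],[0,0,-0.2],[0,0,0],[0,0,0],[0,0,0],[0,0,0],[0,0,0]]}}

```text
time: 19.98
tcp_pos: [0.5551, -0.156, 0.2584]
tcp_rot: [3.106, -0.39, -0.055]
ft_force: [0.5, -0.3, -1.6]
grip_width: 0.0256
```

```bash
python3 tgt.py .561 -.208 .19 -104.7 -.0075 .005 0
```

```text
T [ 0.007 -0.035  0.056] t 19.98 dp [ 0.148 -1.299 -1.711] turn [-0.01  -0.206 -0.044] pos [ 0.5551 -0.156   0.2584] yaw_y -104.3 tilt [-0.0359 -0.0061] F [ 0.51 -0.27 -1.63] w 0.0256 q6 1.44
```

>>> {"api": "step_arm", "payload": {"dp": [[0.1,-0.7,0],[0.05,-0.5,0],[0,0,0]], "turn": [[0,-0.1,-0.04],[0,-0.1,0],[0,0,0]]}}

```text
time: 20.35
tcp_pos: [0.558, -0.207, 0.2541]
tcp_rot: [3.111, -0.406, -0.018]
ft_force: [-0.2, 0.1, -2.1]
grip_width: 0.0253
```

```bash
python3 tgt.py .561 -.208 .175 -104.7 -.0075 .005 0
```

```text
T [ 0.031 -0.013 -0.025] t 20.35 dp [ 0.075 -0.026 -1.978] turn [-0.031 -0.047  0.021] pos [ 0.558  -0.207   0.2541] yaw_y -104.88 tilt [-0.0121 -0.0028] F [-0.22  0.14 -2.14] w 0.0253 q6 1.37
```

Lowering to just above the pocket (foot ~60 mm), correcting on the way.

>>> {"api": "step_arm", "payload": {"dp": [[0.07,-0.02,-0.4],[0,0,-0.7],[0,0,-0.6],[0,0,-0.2],[0,0,0]], "turn": [[-0.03,-0.045,0.02],[0,0,0],[0,0,0],[0,0,0],[0,0,0]]}}

```text
time: 20.98
tcp_pos: [0.56, -0.2021, 0.1753]
tcp_rot: [3.112, -0.397, -0.012]
ft_force: [-0.6, -0.5, -2.1]
grip_width: 0.0252
```

```bash
python3 tgt.py .561 -.208 .1234 -104.7 -.0075 .005 0
python3 - <<'E'
from scr import *
o=[]
for n in('top','scene'):
    c=look(n)[0];u,v=map(int,w2px(c,np.array([.56,-.2,.08])));o.append(cv2.resize(c['image'][v-36:v+36,u-31:u+31,::-1],(390,450),interpolation=cv2.INTER_CUBIC))
cv2.imwrite('pics/k.png',np.hstack(o))
E
```

```text
T [ 0.015 -0.032  0.014] t 20.98 dp [ 0.024 -0.148 -1.297] turn [-0.03  -0.019 -0.02 ] pos [ 0.56   -0.2021  0.1753] yaw_y -104.53 tilt [-0.0078 -0.003 ] F [-0.57 -0.47 -2.11] w 0.0252 q6 1.37
```

View pics/k.png

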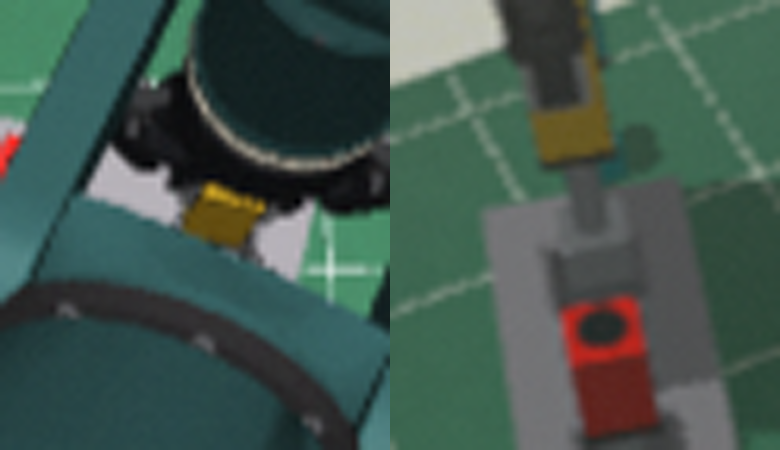

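>>> {"api": "step_arm", "payload": {"dp": [[0.02,-0.14,0],[0,0,-0.2],[0,0,-0.2],[0,0,0]], "turn": [[-0.03,-0.02,0],[0,0,0],[0,0,0],[0,0,0]]}}

```text
time: 21.58
tcp_pos: [0.5627, -0.2093, 0.1613]
tcp_rot: [3.106, -0.397, 0.003]
ft_force: [-0.0, -0.8, -1.1]
grip_width: 0.0256
```

```bash
python3 tgt.py .561 -.208 .1234 -104.7 -.0075 .005 0
```

```text
T [-0.034 -0.04   0.042] t 21.57 dp [-0.042  0.033 -0.947] turn [ 0.02   0.037 -0.016] pos [ 0.5627 -0.2093  0.1613] yaw_y -104.56 tilt [ 0.0005 -0.0105] F [-0.01 -0.79 -1.07] w 0.0256 q6 1.36
```

>>> {"api": "step_arm", "payload": {"dp": [[-0.04,0.03,-0.1],[0,0,-0.15],[0,0,-0.15],[0,0,0]], "turn": [[0.02,0.035,0],[0,0,0],[0,0,0],[0,0,0]]}}

```text
time: 22.08
tcp_pos: [0.5608, -0.2079, 0.1438]
tcp_rot: [3.109, -0.397, -0.007]
ft_force: [-0.2, 0.5, -2.8]
grip_width: 0.025
```

```bash
python3 tgt.py .561 -.208 .1234 -104.7 -.0075 .005 0
```

```text
T [-0.017  0.     0.012] t 22.07 dp [ 0.006 -0.002 -0.511] turn [-0.004 -0.005 -0.016] pos [ 0.5608 -0.2079  0.1438] yaw_y -104.56 tilt [-0.0057 -0.007 ] F [-0.21  0.48 -2.8 ] w 0.025 q6 1.36
```

>>> {"api": "step_arm", "payload": {"dp": [[0,0,-0.15],[0,0,-0.15],[0,0,-0.12],[0,0,0]], "turn": [[0,0,0],[0,0,0],[0,0,0],[0,0,0]]}}

```text
time: 22.58
tcp_pos: [0.5609, -0.2079, 0.1259]
tcp_rot: [3.109, -0.397, -0.007]
ft_force: [-0.2, -0.7, -1.7]
grip_width: 0.0254
```

>>> {"api": "step_arm", "payload": {"dp": [[0,0,-0.05],[0,0,0]], "turn": [[0,0,0],[0,0,0]]}}

```text
time: 22.82
tcp_pos: [0.561, -0.208, 0.1238]
tcp_rot: [3.109, -0.397, -0.007]
ft_force: [-0.6, -0.1, -2.5]
grip_width: 0.0256
```

```bash
python3 tgt.py .561 -.208 .1234 -104.7 -.0075 .005 0
```

```text
T [ 0.024 -0.026 -0.002] t 22.82 dp [ 0.     0.    -0.011] turn [-0.003 -0.002 -0.016] pos [ 0.561  -0.208   0.1238] yaw_y -104.56 tilt [-0.0053 -0.0071] F [-0.59 -0.12 -2.49] w 0.0256 q6 1.37
```

>>> {"api": "step_arm", "payload": {"dp": [[0,0,-0.025],[0,0,0]], "turn": [[0,0,0],[0,0,0]]}}

```text
time: 23.08
tcp_pos: [0.5615, -0.2082, 0.1235]
tcp_rot: [3.108, -0.397, -0.005]
ft_force: [1.5, 0.2, -2.0]
grip_width: 0.0253
```

>>> {"api": "step_arm", "payload": {"dp": [[0,0,-0.025]], "turn": [[0,0,0]]}}

```text
time: 23.2
tcp_pos: [0.5618, -0.2083, 0.1233]
tcp_rot: [3.108, -0.397, -0.004]
ft_force: [-2.1, 1.3, 10.9]
grip_width: 0.0257
```

>>> {"api": "step_arm", "payload": {"dp": [[0,0,0.01],[0,0,0],[0,0,0],[0,0,0],[0,0,0]], "turn": [[0,0,0],[0,0,0],[0,0,0],[0,0,0],[0,0,0]], "hand": 50}}

```text
time: 23.82
tcp_pos: [0.5623, -0.2086, 0.1239]
tcp_rot: [3.108, -0.397, -0.002]
ft_force: [0.8, -0.1, -0.6]
grip_width: 0.0502
```

>>> {"api": "step_arm", "payload": {"dp": [[0,0,0.3],[0,0,0.5],[0,0,0.8],[0,0,0.8],[0,0,0.8],[-0.8,0,0.3],[-1,0.3,0.2],[-1,0.3,0]], "turn": [[0,0,0],[0,0,0],[0,0,0],[0,0,0],[0,0,0],[0,0,0],[0,0,0],[0,0,0]]}}

```text
time: 24.82
tcp_pos: [0.4506, -0.1854, 0.2827]
tcp_rot: [3.105, -0.395, 0.009]
ft_force: [0.2, 1.5, 0.4]
grip_width: 0.0499
```

```bash
python3 - <<'E'
from scr import *
print(r.get_state()['tcp_pos'],r.get_state()['grip_width'])
I=[look(n) for n in('top','scene')]
for n,(c,full,hsv) in zip(('top','scene'),I):
    X,Y,Z=full[...,0],full[...,1],full[...,2]
    ye=(hsv[...,0]>20)&(hsv[...,0]<35)&(hsv[...,1]>150)&(X>.4)&(Y<-.1)&(Y>-.25)&(Z>.04)
    try: print(n,ye.sum(),'z99',np.percentile(Z[ye],99).round(4),rectpx(c,ye&(abs(Z-.147)<.006),.147))
    except Exception as e: print(n,e)
for M,i in(((.6075,.163,.02),0),((.6098,.162,.02),1)):
    f=fit(I[i:i+1],M,np.radians(-1.25),.0105);print(i,f)
o=[]
for P in([.612,.163,.06],[.56,-.18,.08]):
    c=I[1][0];u,v=map(int,w2px(c,np.array(P)));o.append(cv2.resize(c['image'][v-45:v+45,u-39:u+39,::-1],(390,450),interpolation=cv2.INTER_CUBIC))
cv2.imwrite('pics/l.png',np.hstack(o))
E
```

```text
[ 0.45060261 -0.18540102  0.28268605] 0.04985710583974635
top 18 z99 0.6581 ((array([ 553.2, -193.4]), array([1.2, 6. ]), 62.2), 3, array([ 0.5529, -0.1934]))
scene 277 z99 0.149 ((array([ 562.4, -204.7]), array([30.8, 23.7]), 68.7), 78, array([ 0.5632, -0.2028]))
0 (array([0.01772461, 0.00498047]), np.float64(4.909803921568628), np.int64(50))
1 (array([ 0.00763702, -0.03521347]), np.float64(11.435294117647059), np.int64(112))
```

View pics/l.png

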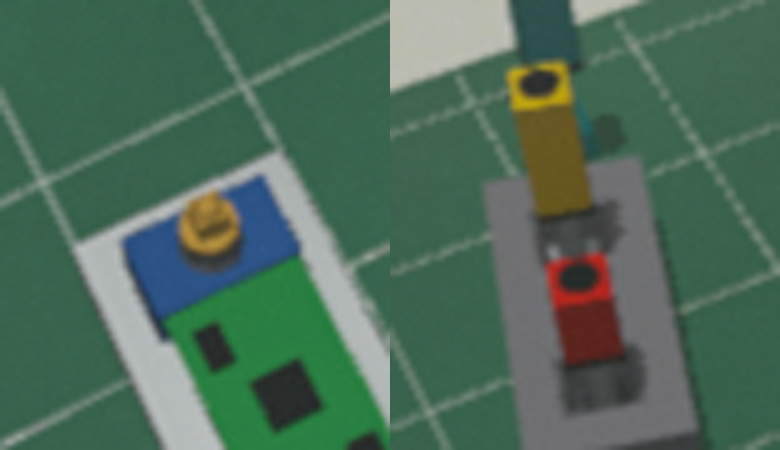

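```bash
python3 -c "
from rig import r
print(r.finish_job())"
```

```text
the job is handed in; nothing more can be done
None
```

The job is handed in, at about 25 s on the robot's clock (limit 64 s). I have no verdict, so the results below are my own checks.

**What I did**
- **Fit:** I took the yellow driver from the small stand and tilted it to match the screw's lean. It first rested on the corners of the square head, because the head was turned about 8–10° from the holder's axes. A short turn to and fro under light pressure let it slip on.
- **Upright and press:** I brought the screw upright and pressed it to its firm stop, about 12 mm down. The press peaked at about 22 N, under the 30 N limit.
- **Turn:** I turned the driver about 1.6 rad clockwise with about 11 N held on the screw. With play in the socket, the screw itself turned at least about 1.4 rad.
- **Return:** I lowered the driver into its pocket until it met the floor, released it and moved the arm clear.

**Last checks**
- **Screw:** It stayed down after the driver was lifted off. The two cameras put its remaining lean at 0.02 and 0.035 rad in different directions, about 0.02 rad on average. That is within what the cameras can resolve.
- **Driver:** It stands upright with its top at 149 mm, as it read before I took it, so it is fully down. That reading is from the scene camera only, as the arm blocked the top view.
- **Other objects:** The last picture shows the red driver standing as before and part of the teal one. I saw no contact with anything else.

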